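# Close up the stamp row in the embossing holder and bolt it

## Task

On the saddler's bench lies the embossing press's type holder, with four stamp blocks standing in its channel. Push the row along the channel as one train, touching only the rearmost block, until all four are fully home against the end stop; then push the cross bolt by its tab all the way in across the channel behind them. Do not lift or tip any block, leave the things around the holder where they are, and finish clear of everything.

Things in the scene. Friction and masses are not known exactly. Their poses are not given: they have to be found in the camera images.
- holder: Type holder, fixed to the bench: straight aluminium channel 300 mm long, 53 wide, open above. Origin: centre of its underside, on the bench; +x runs along the channel to the end stop, +y across, z up. Floor 8 mm thick (blocks stand at z = 8), 43 mm between side walls with tops at z = 20, so blocks stand 28 mm above the walls, tops at z = 48. Rear (-x) end open.
- stop_face (a point): Centre of the end stop's face that the first block must touch, at holder x = +138, y = 0, z = 28 mm. The stop is a dark steel plate 12 mm thick, 53 wide, its top at z = 42.
- block1: Aluminium stamp block, 30 mm long (x, along the channel), 40 wide, 40 tall, 130 g, a disc in flat brass on top. Origin: centre of its underside, axes as the holder's. Front of the row, nearest the stop; home its centre is at holder x = 123 mm. At the start the row stands 45 to 85 mm short of home, the blocks touching or nearly so.
- block2: Aluminium stamp block, 30 mm long (x, along the channel), 40 wide, 40 tall, 130 g, a diamond in flat brass on top. Origin: centre of its underside, axes as the holder's. Second of the row; home at holder x = 93 mm.
- block3: Aluminium stamp block, 30 mm long (x, along the channel), 40 wide, 40 tall, 130 g, a cross in flat brass on top. Origin: centre of its underside, axes as the holder's. Third of the row; home at holder x = 63 mm.
- block4: Aluminium stamp block, 30 mm long (x, along the channel), 40 wide, 40 tall, 130 g, three bars in flat brass on top. Origin: centre of its underside, axes as the holder's. Rearmost of the row, the only one to be touched; home its centre is at holder x = 33 mm, its rear face at x = 18 mm. The four blocks slide with friction; the whole row needs up to about 8 N.
- bolt (a joint): Travel of the steel cross bolt (m), along holder +y: 0 out, 0.055 fully in; starts at 0 to 0.006. Stays where left, needs about 2 N. Its blade (holder x 1 to 13, z 21 to 29 mm) crosses the channel over the walls, its end at holder y = -30 mm when out, +25 when in. It hits the blocks unless the row is home; then it passes 5 mm behind block4.
- bolt_tab (a point): Centre of the bolt's upright tab: 24 mm wide (x), 8 thick (y), 26 tall (holder z 30 to 56 mm). At holder x = 7, y = -85 mm with the bolt out, y = -30 fully in. Push on its outer (-y) face. Below it the blade runs between two fixed dark steel cheeks: holder x -5.5 to 19.5, y -26.5 to -100.5 mm, tops at z = 29.
- dye_jar: Bystander: jar of dye, 54 mm across, 75 mm tall, standing beyond the end stop. Origin at the centre of its underside.
- spool: Bystander: wooden thread spool, 44 mm across, 55 mm tall, standing at the holder's +y side. Origin at the centre of its underside.
- mallet: Bystander: hammer 240 mm long lying at the holder's -y side, ahead of the bolt. Origin at its underside, below its middle.

How it is judged:
On the way, in this order (a step that is already met when the one before it is completed fails the run):
1. all four blocks are home against the end stop, the bolt still out (x of block1 in the frame of holder above 0.119 m and x of block2 in the frame of holder above 0.089 m and x of block3 in the frame of holder above 0.059 m and x of block4 in the frame of holder above 0.029 m and value of joint bolt below 0.02 m), for 0.2 s.
2. the cross bolt is pushed fully in behind the row (x of block1 in the frame of holder above 0.119 m and x of block2 in the frame of holder above 0.089 m and x of block3 in the frame of holder above 0.059 m and x of block4 in the frame of holder above 0.029 m and value of joint bolt above 0.05 m), for 0.2 s.
At the end, for the whole second after the job is handed in: Every block stands flat in the channel, at rest, its centre no more than 4 mm short of its home place (123, 93, 63, 33 mm along the holder), and the cross bolt is in by at least 50 of its 55 mm (all of step 2 and z of each of block1, block2, block3, block4 in the frame of holder below 0.011 m and y of block1 in the frame of holder between -0.005 and 0.005 m and angle between each of block1, block2, block3, block4's own z axis and vertical below 0.08 rad and linear speed of each of block1, block2, block3, block4 below 0.01 m/s and y of block2 in the frame of holder between -0.005 and 0.005 m and y of block3 in the frame of holder between -0.005 and 0.005 m and y of block4 in the frame of holder between -0.005 and 0.005 m); the robot touches nothing.
It fails at once if a block is lifted more than 8 mm off the channel floor (z of any of block1, block2, block3, block4 in the frame of holder above 0.016 m).
It fails at once if a block is tipped more than 0.25 rad (angle between any of block1, block2, block3, block4's own z axis and vertical above 0.25 rad).
It fails at once if the robot touches one of the three front blocks (over 1 N) (contact force between any of the fingers, the arm and block1 above 1 N or contact force between any of the fingers, the arm and block2 above 1 N or contact force between any of the fingers, the arm and block3 above 1 N).
It fails at once if a bystander is moved more than 20 mm (distance of any of dye_jar, spool, mallet from where it was at the start of the episode above 0.02 m).
It also fails if it takes over 45 s, if anything falls off the work surface, if the arm or the gripper's body presses on something with over 40 N, if the wrist force passes 120 N, or if a joint passes its speed limit or range.

## Robot

A 7-joint arm with a two-finger parallel gripper is mounted at the origin on the work surface. World frame = base frame: x ahead of the robot, y to its left, z up, the work surface at z = 0. Lengths are in m, angles in rad, forces in N, time in s.
With the tool pointing down it reaches from about 0.4 to 0.875 m from the base axis. Payload 19.3 kg.
Tool frame: the origin (TCP) lies midway between the tips of the shut fingers; the grasp point (between the pads) lies 19 mm behind it; x points along the fingers, y is the direction in which the jaws open and shut, and the axes are right-handed (so a half turn about x gives the same grasp; the last joint's range is limited). The gripper opens to 85 mm and grips with 20 to 120 N. Pads are 22 mm wide; open, the fingers measure 114 mm over their backs; the gripper's body (76 mm by 85 mm) begins 54 mm behind the grasp point. The pads swing forward as they close: fully open they stand 13 mm farther back than shut.
Start: joints at [-0.07, 0.521, -0.036, 1.599, 0.021, 1.021, -0.113], TCP at [0.625, -0, 0.198] pointing down, gripper open.
Joint ranges: [-2.91, 2.91], [-0.3, 2.13], [-1.5, 1.42], [0.17, 2.43], [-1.26, 4.41], [0.16, 1.93], [-2.52, 2.52]. Speed limits (rad/s): [1.89, 1.89, 2.39, 2.39, 3.01, 3.01, 3.01].

## Interface

Orientations are given as [roll, pitch, yaw] about the fixed x, y, z axes, in that order (R = Rz(yaw) Ry(pitch) Rx(roll)).
In Python, from workcell import telemetry, vision, workorder gives the robot as it stands. The module is installed in compiled form; this text tells all that it offers.
- The arm moves only by the tool play_rows, never from a script. Its argument "deltas" is a list of rows, each a list of 7 numbers: the shift along the world's x, y, z in mm, then the turn, a rotation vector about the world's x, y, z in degrees, then the finger opening in mm, from 0 to 85.4. In form: [[x, y, z, wx, wy, wz, jaw], ...]. A call has 1 to 8 rows; each row shifts and turns the commanded pose from where the row before left it; what a row does not reach is not made up. A row lasts 1/8 s, in which the tool goes at most 62.5 mm and 10.7 degrees, less where a joint would pass 70% of its speed; a pose out of reach is approached as far as the arm can. A call with a gripper value outside its range is refused whole. The fingers move at their own pace and stop on an object; "grip_force" is the grip in N (left out, the last holds). Time passes only in rows, so rows that do not move let the fingers close. It gives the time, the measured TCP pose, the force and the opening at its end, in the units of the state.
- telemetry.observe(): the state, without advancing time (a new reading comes with each control period).
- vision.grab_frame(name): name is "scene" or "side" or "wrist"; returns the picture (420x560x3 uint8, red, green, blue); there is no depth.
- vision.camera_info(name): a dict with "mtx" (3x3 intrinsics, pixels), "k1" (the pictures are not rectified: a ray, as slopes to the right and down, at radius r is drawn at 1 + k1 r^2 times it, then the intrinsics apply), "rvec" (rotation vector, rad) and "tvec" (3), from world to camera coordinates, as OpenCV has them. Camera axes: x right, y down, z forward; pixel columns grow to the right and rows downward; lengths in m; the calibration is good to about 2 mm. A picture is of the moment at which its call begins: read the wrist's pose just before it. camera_info takes no time and is no camera call; for the wrist camera it gives the pose at the moment of the call.
- workorder.job_done(): hands the job in, once; it reports no verdict.
The state is a dict: "clock": time; "qpos": joint angles; "qd": joint speeds; "joint_efforts": joint torques, N m; "position": TCP position; "tool_rot": TCP orientation; "force": force on the tool from outside, world axes, zero at the start; "moment": the same for the moment, N m; "grip_width": finger opening in m.
Only numpy, scipy, OpenCV 4.12 (cv2) and the standard library are available. Lean on these libraries where they do the work, as an engineer would, in place of code of your own. Each camera call takes 0.05 s, during which the arm holds its last target. There are 200 camera calls.

## Working session

There is one attempt and no reset: what is moved stays moved. The work goes in short steps, Python scripts to look and compute and a tool call to move; the robot and the scene stay as the last step left them, time stands still between calls to the robot, and variables do not carry over. Pictures are saved under pics/ and viewed, about 8 in all and at most 12, crops included, and the job is handed in when it is done.

Besides the shell and the picture viewer there is one more tool, called after "Call:" as name(argument=value, ...), one argument or row to a line, values as JSON. play_rows: Moves the arm, as the interface text tells. Its arguments: {"type":"object","properties":{"deltas":{"type":"array","items":{"type":"array","items":{"type":"number"}}},"grip_force":{"type":"number"}},"required":["deltas"]}

```bash
mkdir -p pics; cat > h.py <<'E'
import numpy as np, cv2
from workcell import telemetry, vision, workorder
def save(n,tag):
    im=vision.grab_frame(n); cv2.imwrite(f'pics/{tag}.png',im[:,:,::-1]); return im
def cast(n,pts,z):
    c=vision.camera_info(n); K=np.array(c['mtx'],float); R=cv2.Rodrigues(np.array(c['rvec'],float))[0]; t=np.array(c['tvec'],float).ravel()
    p=cv2.undistortPoints(np.array(pts,float).reshape(-1,1,2),K,np.array([c['k1'],0,0,0.]))[:,0]
    d=np.c_[p,np.ones(len(p))]@R; o=-R.T@t
    return o+d*((z-o[2])/d[:,2])[:,None]
def proj(n,P):
    c=vision.camera_info(n)
    return cv2.projectPoints(np.array(P,float).reshape(-1,1,3),np.array(c['rvec'],float),np.array(c['tvec'],float),np.array(c['mtx'],float),np.array([c['k1'],0,0,0.]))[0][:,0]
E
python3 - <<'E'
from h import *
np.set_printoptions(precision=4,suppress=True)
for n in ['scene','side','wrist']:
    save(n,n+'0'); c=vision.camera_info(n); R=cv2.Rodrigues(np.array(c['rvec'],float))[0]; print(n,-R.T@np.array(c['tvec']).ravel(), c['k1'],R[2])
a=[cv2.imread(f'pics/{n}0.png') for n in ['scene','side']]
print(telemetry.observe())
E
```

```text
scene [1.2346 0.1676 0.6624] -0.047025116012314086 [-0.7426 -0.0588 -0.6672]
side [0.5077 0.5993 0.5121] 0.042936502360112774 [ 0.0783 -0.7505 -0.6562]
wrist [0.6244 0.0733 0.3734] -0.0006309974762418271 [-0.0015 -0.2859 -0.9583]
{'clock': 0.15, 'qpos': array([-0.0702,  0.5219, -0.0363,  1.5998,  0.0212,  1.0211, -0.1128]), 'qd': array([ 0.0004, -0.0025, -0.0001, -0.0016,  0.    , -0.0003,  0.0016]), 'joint_efforts': array([  0.0004, -92.7376,   1.9804, -37.005 ,   0.018 ,   0.0065,
        -0.    ]), 'position': array([ 0.6247, -0.0001,  0.1981]), 'tool_rot': array([-1.4811,  1.5699, -3.0519]), 'force': array([0.06  , 1.1962, 0.6088]), 'moment': array([ 0.0705,  0.0227, -0.0138]), 'grip_width': 0.0851454861566568}
```

View pics/scene0.png

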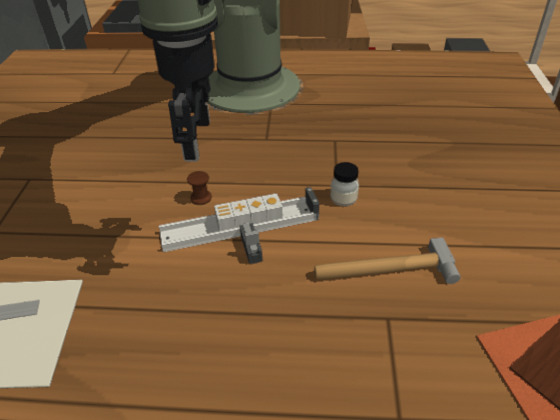

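View pics/wrist0.png

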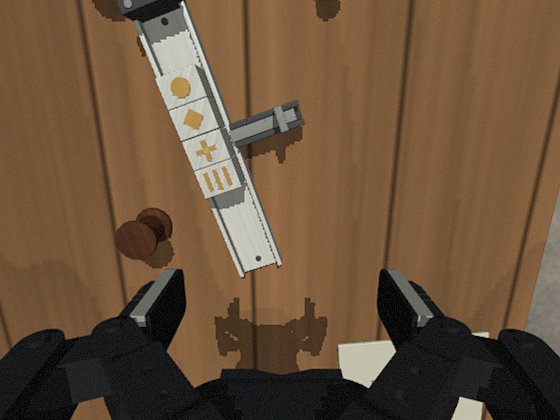

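The wrist view shows the row: disc (180,87), diamond (193,119), cross (205,150) and bars (217,180). The stop is at the top left, the open rear end at about (242,276)–(281,265), the bolt tab near (283,118) and the spool at (140,237). The scene view agrees: holder +x is roughly world +y, and the bolt is on the world +x side. Next I'll measure the marks and corners.

```bash
cat >> h.py <<'E'
def brass(im,roi):
    x0,y0,x1,y1=roi; s=cv2.cvtColor(im[y0:y1,x0:x1],cv2.COLOR_RGB2HSV)
    m=cv2.inRange(s,(10,130,170),(28,255,255))
    return m
E
python3 - <<'E'
from h import *
np.set_printoptions(precision=4,suppress=True)
for n,roi in [('wrist',(150,65,245,200)),('scene',(212,190,290,226))]:
    im=cv2.imread(f'pics/{n}0.png')[:,:,::-1].copy()
    m=brass(im,roi); k,l,st,ce=cv2.connectedComponentsWithStats(m)
    o=[i for i in range(1,k) if st[i,4]>15]
    px=ce[o]+np.array(roi[:2]); 
    print(n); print(np.c_[st[o,4],px,cast(n,px,.0485)])
print(cast('wrist',[(242,276),(281,265)],.02))
w=cv2.imread('pics/wrist0.png')[0:290,100:320]; s=cv2.imread('pics/scene0.png')[180:270,150:330]
cv2.imwrite('pics/c1.png',cv2.resize(w,None,fx=2.05,fy=2.05,interpolation=cv2.INTER_CUBIC)); cv2.imwrite('pics/c2.png',cv2.resize(s,None,fx=4.4,fy=4.4,interpolation=cv2.INTER_CUBIC))
E
```

```text
wrist
[[277.     179.8159  86.704    0.5299   0.0988   0.0485]
 [222.     192.9369 118.8919   0.5399   0.07     0.0485]
 [131.     205.3664 150.1298   0.5498   0.0406   0.0485]
 [ 46.     226.1739 175.5217   0.569    0.0155   0.0485]
 [ 47.     217.1489 178.9574   0.5598   0.012    0.0485]
 [ 43.     207.6744 182.0465   0.5501   0.0089   0.0485]]
scene
[[ 39.     271.5641 200.359    0.5295   0.0982   0.0485]
 [ 33.     255.9091 203.4545   0.5393   0.0696   0.0485]
 [ 20.     239.75   206.85     0.5499   0.0405   0.0485]]
[[ 0.5773 -0.1106  0.02  ]
 [ 0.6239 -0.0962  0.02  ]]
```

View pics/c1.png

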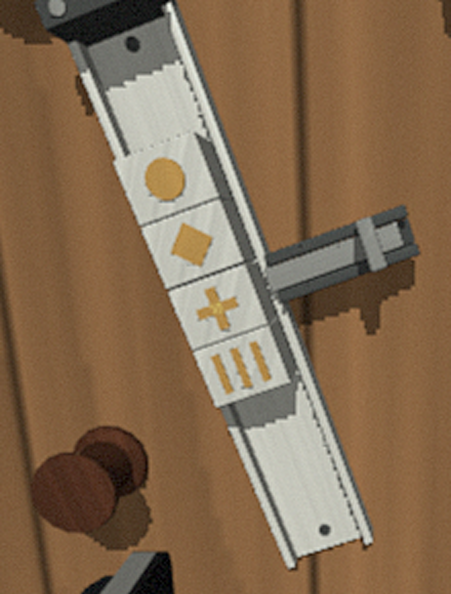

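View pics/c2.png

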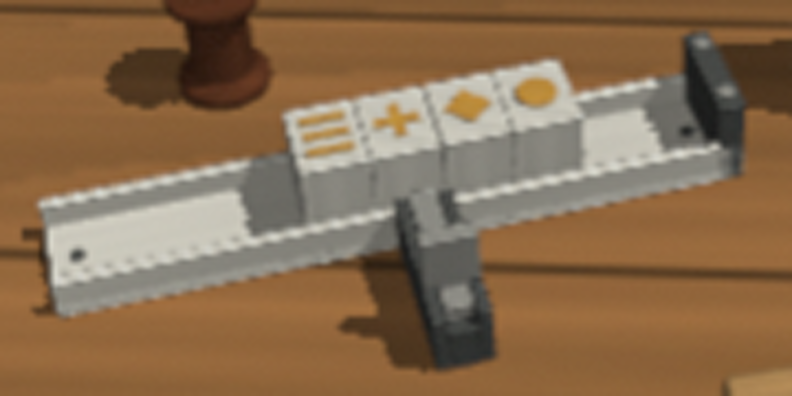

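The close-ups show all four blocks touching. The channel's outer edge runs from about (184,2) to (280,265) in the wrist view, and the tab is near (282,118). I'll work out the holder frame from these.

```bash
python3 - <<'E'
from h import *
np.set_printoptions(precision=4,suppress=True)
w=lambda p:np.array(p)/2.05+[100,0]
s=lambda p:np.array(p)/4.4+[150,180]
print('right edge',cast('wrist',w([(172,5),(268,262),(370,543)]),.02))
print('left edge',cast('wrist',w([(75,45),(120,155),(232,430),(292,567)]),.02))
print('scene rear',cast('scene',s([(40,203),(58,283)]),.02), 'far side right',cast('scene',s([(738,142)]),.02))
print('tab top',cast('wrist',w([(356,222),(371,217),(388,265),(372,271)]),.056))
print('stop top corners',cast('scene',s([(688,38),(708,38),(742,100),(722,108)]),.042))
print('b4 rear top',cast('wrist',w([(218,407),(290,383)]),.048), cast('scene',s([(286,113),(305,172)]),.048))
print('spool top',cast('wrist',w([(75,492)]),.055))
E
```

```text
right edge [[ 0.532   0.1756  0.02  ]
 [ 0.5713  0.0608  0.02  ]
 [ 0.6233 -0.096   0.02  ]]
left edge [[ 0.4852  0.1592  0.02  ]
 [ 0.5012  0.1114  0.02  ]
 [ 0.5477 -0.0283  0.02  ]
 [ 0.5778 -0.1114  0.02  ]]
scene rear [[ 0.5775 -0.1108  0.02  ]
 [ 0.6241 -0.092   0.02  ]] far side right [[0.5284 0.1856 0.02  ]]
tab top [[0.6171 0.0795 0.056 ]
 [0.6239 0.0817 0.056 ]
 [0.6317 0.0608 0.056 ]
 [0.6243 0.0581 0.056 ]]
stop top corners [[0.485  0.1628 0.042 ]
 [0.4847 0.1716 0.042 ]
 [0.5258 0.1866 0.042 ]
 [0.5313 0.1781 0.042 ]]
b4 rear top [[ 0.5475 -0.0083  0.048 ]
 [ 0.5839  0.0039  0.048 ]] [[ 0.5477 -0.0064  0.048 ]
 [ 0.5838  0.0072  0.048 ]]
spool top [[ 0.4736 -0.0511  0.055 ]]
```

Origin of the holder is about (0.552, 0.039), and its +x points along (-0.32, 0.947), i.e. yaw +18.7° from world +y. Checks: 
- Channel width comes out at 49–50 mm against 53 given.
- The tab is at holder x ≈ 6 mm, bolt out by about 6 mm.
- The row is about 60 mm short of home.

I'll close the jaws, turn, and go to behind block 4.

Call:
play_rows(
  deltas=[
    [-11, -10, 0, 0, 0, 9.3, 0],
    [-11, -10, 0, 0, 0, 9.4, 0],
    [-12, -11, 0, 0, 0, 0, 0],
    [-11, -10, -20, 0, 0, 0, 0],
    [0, 0, -40, 0, 0, 0, 0],
    [0, 0, -40, 0, 0, 0, 0],
    [0, 0, -40, 0, 0, 0, 0],
    [0, 0, 0, 0, 0, 0, 0],
  ],
)

```text
clock: 1.15
position: [0.578, -0.0412, 0.0564]
tool_rot: [-1.851, 1.566, -3.099]
force: [-0.1, 0.4, 0.5]
grip_width: -0.0002
```

```bash
python3 - <<'E'
from h import *
print(telemetry.observe())
a=save('scene','s1'); b=save('wrist','w1')
cv2.imwrite('pics/m1.png',np.hstack([cv2.resize(a[150:280,130:330],(560,364),interpolation=cv2.INTER_CUBIC)[:, :, ::-1]]))
E
```

```text
{'clock': 1.15, 'qpos': array([ 0.04011302,  0.63819238, -0.10103377,  1.82537814,  0.09484944,
        0.68739606,  0.20812827]), 'qd': array([ 0.00501952, -0.06180911, -0.00511354, -0.0431055 , -0.00447582,
        0.04953829,  0.01818615]), 'joint_efforts': array([ -0.18307478, -88.32812548,   0.84326606, -25.28837264,
         0.20810544,  -1.46575883,  -0.22578606]), 'position': array([ 0.57802461, -0.04124289,  0.05642435]), 'tool_rot': array([-1.85111758,  1.5660838 , -3.09897151]), 'force': array([-0.05727162,  0.41034444,  0.49235587]), 'moment': array([ 0.01376411, -0.01348245, -0.03333201]), 'grip_width': -0.00016616128529115955}
```

View pics/m1.png

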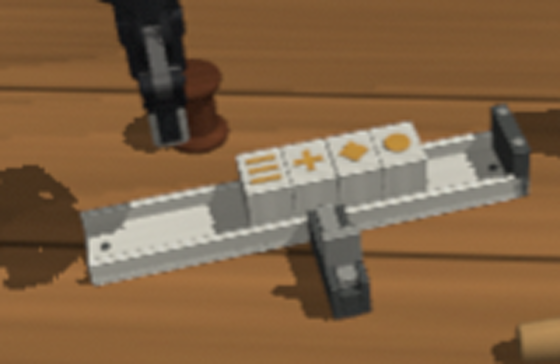

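The tip shows at scene pixel ≈ (190,201), above the rear part of the channel, and the row hasn't moved. I'll check that pixel against the reported TCP before lowering.

```bash
python3 - <<'E'
from h import *
print(proj('scene',[telemetry.observe()['position']]),telemetry.observe()['position'], cast('scene',[(190,201.5)],.0564))
E
```

```text
[[192.44283322 212.44644366]] [ 0.58034066 -0.04121744  0.05954527] [[ 0.54702426 -0.05262925  0.0564    ]]
```

The tip pixel and the reported TCP disagree by about 11 px, so I need a fresh look before lowering.

```bash
python3 - <<'E'
from h import *
o=telemetry.observe();P=o['position'];print(o['clock'],P,o['grip_width'])
a=save('scene','s2');b=save('side','d2')
for n,i in(('scene',a),('side',b)):
    q=proj(n,[P,P+[0,0,.03]]); print(n,q)
    i=i.copy(); c=q[0].round().astype(int); x0,y0=c-[70,75]
    x0=max(x0,0);y0=max(y0,0)
    cv2.circle(i,tuple(c),2,(255,0,0),-1)
    cv2.imwrite(f'pics/t_{n}.png',cv2.resize(i[y0:y0+150,x0:x0+140][:,:,::-1],(392,420),interpolation=cv2.INTER_CUBIC))
cv2.imwrite('pics/m2.png',np.hstack([cv2.imread('pics/t_scene.png'),cv2.imread('pics/t_side.png')]))
print(proj('scene',[[.6247,0,.198]]))
E
```

```text
1.25 [ 0.58034066 -0.04121744  0.05954527] 0.0001020331851921177
scene [[192.44283322 212.44644366]
 [190.1131835  199.89644468]]
side [[276.2073759  166.87360374]
 [276.50955192 153.23089147]]
[[201.02673618 166.35218647]]
```

View pics/m2.png

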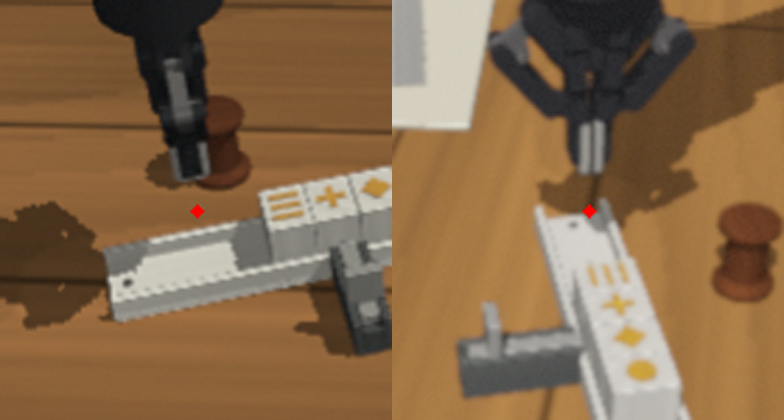

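```bash
cat >> h.py <<'E'
def tri(pa,pb,a='scene',b='side'):
    A,B=cast(a,[pa],0)[0],cast(b,[pb],0)[0]
    def o(n):
        c=vision.camera_info(n);return -cv2.Rodrigues(np.array(c['rvec'],float))[0].T@np.array(c['tvec'],float).ravel()
    oa,ob=o(a),o(b);da=(A-oa)/np.linalg.norm(A-oa);db=(B-ob)/np.linalg.norm(B-ob)
    s=np.linalg.lstsq(np.c_[da,-db],ob-oa,rcond=None)[0]
    p,q=oa+s[0]*da,ob+s[1]*db
    return (p+q)/2,np.linalg.norm(p-q)
E
python3 - <<'E'
from h import *
print(tri((192-70+190/2.8,212-75+180/2.8),(276-70+199/2.8,167-75+172/2.8)))
print(telemetry.observe())
print(proj('scene',[[.667,0,.211],[.667,0,.198]]))
E
```

```text
(array([ 0.58001807, -0.04264562,  0.08716273]), np.float64(0.002110968318835098))
{'clock': 1.35, 'qpos': array([ 0.040526  ,  0.63285935, -0.10174244,  1.82254432,  0.09500746,
        0.68856815,  0.21010543]), 'qd': array([ 0.00045486, -0.00274547, -0.00119688,  0.00123885,  0.00230794,
       -0.00447495,  0.00368768]), 'joint_efforts': array([-7.78196915e-02, -9.19612312e+01,  7.80667998e-01, -2.71047789e+01,
        3.99498094e-04,  2.93118996e-02, -5.15319512e-02]), 'position': array([ 0.5809475 , -0.04114662,  0.06027449]), 'tool_rot': array([ 1.19714978,  1.56848278, -0.04861823]), 'force': array([-0.43427024, -0.08191735, -0.66645424]), 'moment': array([ 0.01832927, -0.04764544,  0.06245036]), 'grip_width': -0.00016244268816812099}
[[194.86132564 176.67092807]
 [196.02686171 183.5457673 ]]
```

The two views put the visible tip at z ≈ 87 mm, while telemetry says 60 mm; x and y agree within 1.5 mm. So the height is in doubt by about 27 mm. I'll lower to where either reading is safe, then look again.

Call:
play_rows(
  deltas=[
    [0, 0, -20, 0, 0, 0, 0],
    [0, 0, -17, 0, 0, 0, 0],
    [0, 0, 0, 0, 0, 0, 0],
    [0, 0, 0, 0, 0, 0, 0],
  ],
)

```text
clock: 1.85
position: [0.5803, -0.041, 0.0221]
tool_rot: [1.176, 1.57, -0.069]
force: [0.3, 0.2, 0.1]
grip_width: -0.0001
```

```bash
python3 - <<'E'
from h import *
o=telemetry.observe();P=o['position'];print(o['clock'],P,o['force'])
a=save('scene','s3');b=save('side','d3');T=[]
for n,i in(('scene',a),('side',b)):
    q=proj(n,[P]); i=i.copy(); c=q[0].round().astype(int); x0,y0=c-[70,75]
    print(n,q,x0,y0)
    i[c[1],c[0]]=(255,0,0)
    T.append(cv2.resize(i[y0:y0+150,x0:x0+140][:,:,::-1],(392,420),interpolation=cv2.INTER_CUBIC))
cv2.imwrite('pics/m3.png',np.hstack(T))
E
```

```text
1.85 [ 0.58034331 -0.04104888  0.02210844] [0.32248958 0.20376451 0.11583544]
scene [[195.30508875 227.35070368]] 125 152
side [[275.83848752 183.00349967]] 206 108
```

View pics/m3.png

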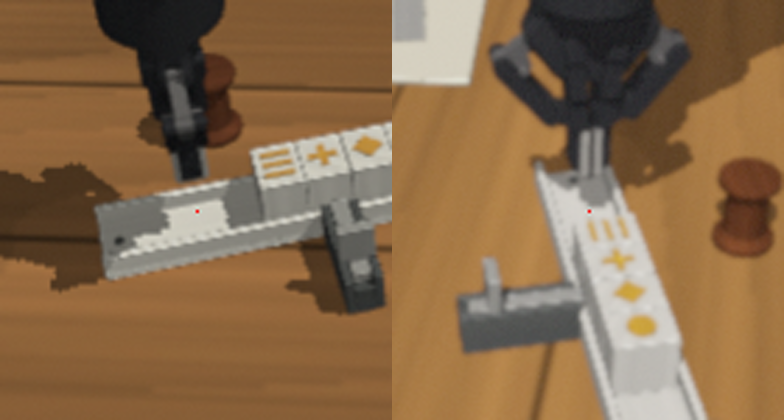

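The tip is above the channel near scene (193,216) and side (277,171), again about 25 mm higher than reported. I'll triangulate it, then lower in small steps while watching the force.

```bash
python3 - <<'E'
from h import *
print(tri((192.9,215.6),(277.4,170.9)))
E
```

```text
(array([ 0.5780942 , -0.04221798,  0.04981053]), np.float64(0.00021838703671993643))
```

Call:
play_rows(
  deltas=[
    [0, 0, -6, 0, 0, 0, 0],
    [0, 0, -5, 0, 0, 0, 0],
    [0, 0, -3, 0, 0, 0, 0],
    [0, 0, 0, 0, 0, 0, 0],
  ],
)

```text
clock: 2.45
position: [0.5798, -0.041, 0.0071]
tool_rot: [-1.938, 1.57, 3.101]
force: [-0.8, -0.4, 0.7]
grip_width: 0.0
```

There's no contact at a reported 7 mm, which would already be below the channel floor. So the tip really is about 27 mm above the reported TCP. I'll go 9 mm lower (tip ≈ 25 mm) and start pushing.

Call:
play_rows(
  deltas=[
    [0, 0, -5, 0, 0, 0, 0],
    [0, 0, -4, 0, 0, 0, 0],
    [-2.6, 7.6, 0, 0, 0, 0, 0],
    [-2.6, 7.6, 0, 0, 0, 0, 0],
    [-2.6, 7.6, 0, 0, 0, 0, 0],
    [-1.3, 3.8, 0, 0, 0, 0, 0],
    [-1.3, 3.8, 0, 0, 0, 0, 0],
    [0, 0, 0, 0, 0, 0, 0],
  ],
)

```text
clock: 3.45
position: [0.5696, -0.0105, -0.0015]
tool_rot: [0.156, 1.571, -1.088]
force: [-0.3, -0.1, 0.2]
grip_width: 0.0001
```

```bash
python3 - <<'E'
from h import *
o=telemetry.observe();P=o['position'];print(o['clock'],P,o['force'])
a=save('scene','s4');b=save('side','d4');T=[]
for n,i in(('scene',a),('side',b)):
    q=proj(n,[P]); c=q[0].round().astype(int); x0,y0=c-[70,75]
    print(n,q,x0,y0)
    T.append(cv2.resize(i[y0:y0+150,x0:x0+140][:,:,::-1],(392,420),interpolation=cv2.INTER_CUBIC))
cv2.imwrite('pics/m4.png',np.hstack(T))
E
```

```text
3.45 [ 0.56957649 -0.01052634 -0.00146345] [-0.26217451 -0.10995753  0.22729947]
scene [[213.84418574 232.75363353]] 144 158
side [[279.21814361 203.08420572]] 209 128
```

View pics/m4.png

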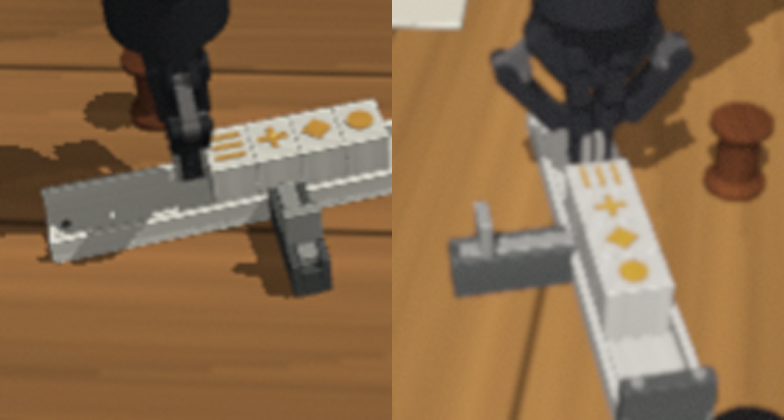

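The fingers are in the channel directly behind the bars block (scene crop (195,170)), clear of the walls and spool, and the row hasn't moved. Pushing now.

Call:
play_rows(
  deltas=[
    [-1.3, 3.8, 0, 0, 0, 0, 0],
    [-1.6, 4.7, 0, 0, 0, 0, 0],
    [-1.6, 4.7, 0, 0, 0, 0, 0],
    [-1.6, 4.7, 0, 0, 0, 0, 0],
    [-1.6, 4.7, 0, 0, 0, 0, 0],
    [-1.6, 4.7, 0, 0, 0, 0, 0],
    [-1.6, 4.7, 0, 0, 0, 0, 0],
    [-1.6, 4.7, 0, 0, 0, 0, 0],
  ],
)

```text
clock: 4.55
position: [0.5569, 0.0264, -0.0015]
tool_rot: [-1.726, 1.571, -2.971]
force: [0.4, -2.9, 0.1]
grip_width: -0.0002
```

Call:
play_rows(
  deltas=[
    [-1.6, 4.7, 0, 0, 0, 0, 0],
    [-1.6, 4.7, 0, 0, 0, 0, 0],
    [-1, 2.8, 0, 0, 0, 0, 0],
    [-1, 2.8, 0, 0, 0, 0, 0],
    [0, 0, 0, 0, 0, 0, 0],
  ],
)

```text
clock: 5.18
position: [0.5518, 0.0415, -0.0015]
tool_rot: [-2.912, 1.57, 2.127]
force: [0.2, -0.5, 0.1]
grip_width: -0.0001
```

Call:
play_rows(
  deltas=[
    [-0.6, 1.9, 0, 0, 0, 0, 0],
    [-0.5, 1.4, 0, 0, 0, 0, 0],
    [-0.3, 0.9, 0, 0, 0, 0, 0],
    [0, 0, 0, 0, 0, 0, 0],
  ],
)

```text
clock: 5.68
position: [0.5509, 0.0444, -0.0014]
tool_rot: [0.386, 1.57, -0.86]
force: [4.0, -6.5, -1.4]
grip_width: 0.0003
```

```bash
python3 - <<'E'
from h import *
o=telemetry.observe();P=o['position'];print(o['clock'],P,o['force'])
a=save('scene','s5');b=save('side','d5');T=[]
for n,i,(x0,y0) in(('scene',a,(190,160)),('side',b,(220,160))):
    T.append(cv2.resize(i[y0:y0+150,x0:x0+140][:,:,::-1],(392,420),interpolation=cv2.INTER_CUBIC))
cv2.imwrite('pics/m5.png',np.hstack(T))
E
```

```text
5.675 [ 0.55093026  0.04435438 -0.00143174] [ 4.02349379 -6.46840526 -1.35899114]
```

View pics/m5.png

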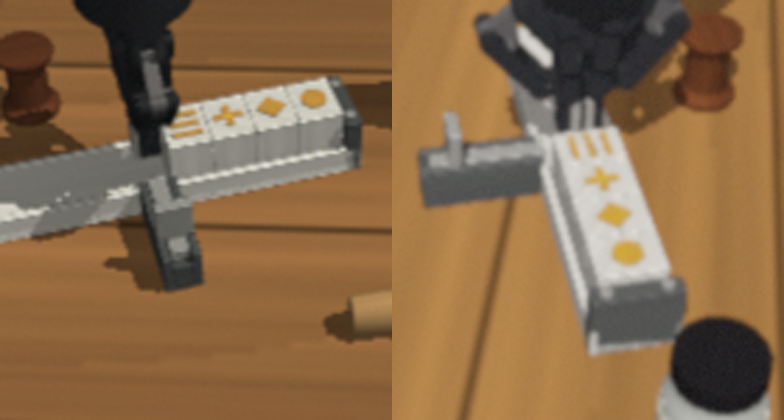

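Block 1 now looks flush against the stop in both views, and the contact force of about 7.5 N stays on while the tool is still. I'll press a little more to confirm it's solid, and measure the marks.

Call:
play_rows(
  deltas=[
    [-0.5, 1.4, 0, 0, 0, 0, 0],
    [-0.3, 1.0, 0, 0, 0, 0, 0],
    [0, 0, 0, 0, 0, 0, 0],
  ],
)

```text
clock: 6.15
position: [0.551, 0.0444, -0.0012]
tool_rot: [0.29, 1.567, -0.957]
force: [8.0, -18.7, -1.4]
grip_width: 0.0001
```

```bash
python3 - <<'E'
from h import *
np.set_printoptions(precision=4,suppress=True)
O=np.array([.5524,.0391]);u=np.array([-.3206,.9472]);v=np.array([-.9472,-.3206])
for n,(x0,y0) in(('scene',(190,160)),('side',(220,160))):
    im=vision.grab_frame(n); roi=(x0+55,y0+25,x0+125,y0+70) if n=='scene' else (x0+57,y0+45,x0+100,y0+97)
    k,l,st,ce=cv2.connectedComponentsWithStats(brass(im,roi))
    for i in range(1,k):
        if st[i,4]>8:
            p=ce[i]+roi[:2];d=cast(n,[p],.0485)[0][:2]-O; print(n,st[i,4],p,d@u,d@v)
E
```

```text
scene 38 [301.5    194.5789] 0.12207945883956724 0.002550030894107271
scene 32 [286.375 197.625] 0.09212815172107822 0.0022854024012694506
scene 18 [271.1111 200.6111] 0.062330469830812876 0.002267377762737447
scene 9 [257. 207.] 0.03272141616025815 -0.007664022310113662
side 70 [317.4429 215.5714] 0.048461508003390635 0.042192044190526704
side 18 [294.5 223.5] 0.06047694500656023 0.0001996928134300101
side 26 [315.8462 235.4231] 0.09345092257998304 0.0269146318576456
side 38 [298.9474 236.3421] 0.09063539594111339 0.00020563960507069464
side 19 [277.6316 252.6842] 0.11884860001978455 -0.039765811859286015
side 56 [303.625  249.9286] 0.12045563965965768 0.00016865709206820238
```

The marks measure at 122, 92, 62 and 33 mm along the holder against 123, 93, 63 and 33 home, and the stop held solid at 20 N. I'll back off, rise and go round to the outer side of the bolt tab.

Call:
play_rows(
  deltas=[
    [1, -3, 0, 0, 0, 0, 0],
    [3, -9, 0, 0, 0, 0, 0],
    [3, -9, 0, 0, 0, 0, 0],
    [0, 0, 50, 0, 0, 0, 0],
    [0, 0, 50, 0, 0, 0, 0],
    [40, 20, 0, 0, 0, 0, 0],
    [40, 22, 0, 0, 0, 0, 0],
    [30, 20, 0, 0, 0, 0, 0],
  ],
)

```text
clock: 7.25
position: [0.6682, 0.089, 0.0986]
tool_rot: [1.883, 1.57, 0.638]
force: [0.2, -0.5, -0.8]
grip_width: 0.0002
```

Call:
play_rows(
  deltas=[
    [0, 0, 0, 0, 0, 0, 0],
    [0, 0, 0, 0, 0, 0, 0],
  ],
)

```text
clock: 7.5
position: [0.6662, 0.0879, 0.0981]
tool_rot: [-1.507, 1.57, -2.752]
force: [-0.4, 0.1, -0.1]
grip_width: 0.0001
```

```bash
python3 - <<'E'
from h import *
np.set_printoptions(precision=4,suppress=True)
O=np.array([.5524,.0391]);u=np.array([-.3206,.9472]);v=np.array([-.9472,-.3206])
o=telemetry.observe();P=o['position'];d=P[:2]-O;print(o['clock'],P,o['force'],d@u,d@v)
a=save('scene','s6');b=save('side','d6');T=[]
for n,i,(x0,y0) in(('scene',a,(190,130)),('side',b,(180,130))):
    T.append(cv2.resize(i[y0:y0+150,x0:x0+140][:,:,::-1],(392,420),interpolation=cv2.INTER_CUBIC))
cv2.imwrite('pics/m6.png',np.hstack(T))
E
```

```text
7.5 [0.6662 0.0879 0.0981] [-0.3773  0.1475 -0.0881] 0.009732353476369665 -0.12339341102095648
```

View pics/m6.png

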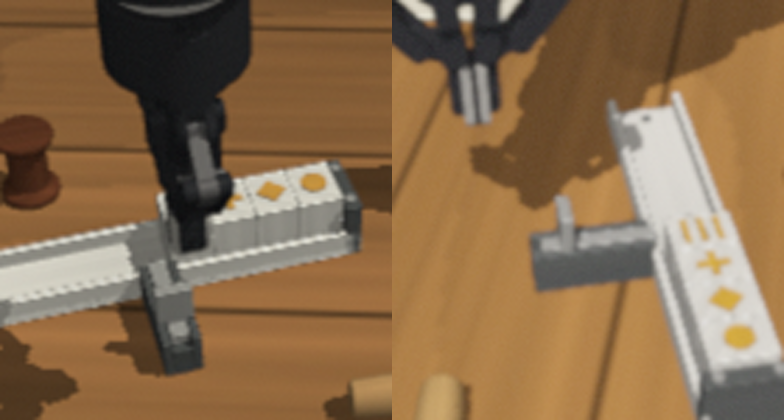

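The row is still home with the bolt out. The tool is at holder (10, -123), outside the tab. I'll lower it to a tip height of about 39 mm, above the cheeks (29 mm) and within the tab's 30–56 mm.

Call:
play_rows(
  deltas=[
    [1, -2.6, -30, 0, 0, 0, 0],
    [0, 0, -30, 0, 0, 0, 0],
    [0, 0, -16, 0, 0, 0, 0],
    [0, 0, -10, 0, 0, 0, 0],
    [0, 0, 0, 0, 0, 0, 0],
    [-7.6, -2.6, 0, 0, 0, 0, 0],
    [-7.6, -2.6, 0, 0, 0, 0, 0],
    [0, 0, 0, 0, 0, 0, 0],
  ],
)

```text
clock: 8.6
position: [0.6521, 0.0805, 0.0131]
tool_rot: [0.912, 1.571, -0.333]
force: [0.0, 0.1, 0.7]
grip_width: -0.0001
```

```bash
python3 - <<'E'
from h import *
np.set_printoptions(precision=4,suppress=True)
O=np.array([.5524,.0391]);u=np.array([-.3206,.9472]);v=np.array([-.9472,-.3206])
o=telemetry.observe();P=o['position'];d=P[:2]-O;print(o['clock'],P,o['force'],d@u,d@v)
a=save('scene','s7');b=save('side','d7');T=[]
for n,i,(x0,y0) in(('scene',a,(190,130)),('side',b,(180,130))):
    T.append(cv2.resize(i[y0:y0+150,x0:x0+140][:,:,::-1],(392,420),interpolation=cv2.INTER_CUBIC))
cv2.imwrite('pics/m7.png',np.hstack(T))
E
```

```text
8.6 [0.6521 0.0805 0.0131] [0.0418 0.1013 0.6657] 0.007284934941390405 -0.10772909267364172
```

View pics/m7.png

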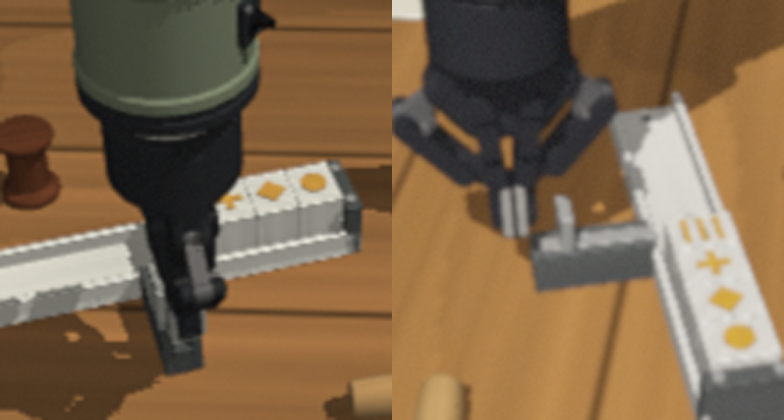

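The fingertips stand just outside the tab, at its mid height and in line with it, with everything else undisturbed. Pushing along holder +y.

Call:
play_rows(
  deltas=[
    [-5.7, -1.9, 0, 0, 0, 0, 0],
    [-5.7, -1.9, 0, 0, 0, 0, 0],
    [-5.7, -1.9, 0, 0, 0, 0, 0],
    [-5.7, -1.9, 0, 0, 0, 0, 0],
    [-5.7, -1.9, 0, 0, 0, 0, 0],
    [-5.7, -1.9, 0, 0, 0, 0, 0],
    [0, 0, 0, 0, 0, 0, 0],
  ],
)

```text
clock: 9.57
position: [0.6178, 0.0692, 0.0125]
tool_rot: [-1.547, 1.57, -2.791]
force: [-0.8, 0.0, -0.3]
grip_width: 0.0002
```

Call:
play_rows(
  deltas=[
    [-5.7, -1.9, 0, 0, 0, 0, 0],
    [-5.7, -1.9, 0, 0, 0, 0, 0],
    [-2.8, -1, 0, 0, 0, 0, 0],
    [-1.9, -0.6, 0, 0, 0, 0, 0],
    [0, 0, 0, 0, 0, 0, 0],
  ],
)

```text
clock: 10.2
position: [0.602, 0.064, 0.0125]
tool_rot: [-1.617, 1.57, -2.862]
force: [0.8, -0.2, -0.4]
grip_width: 0.0001
```

Call:
play_rows(
  deltas=[
    [-1.9, -0.6, 0, 0, 0, 0, 0],
    [-1.9, -0.6, 0, 0, 0, 0, 0],
    [-1.9, -0.6, 0, 0, 0, 0, 0],
    [0, 0, 0, 0, 0, 0, 0],
  ],
)

```text
clock: 10.7
position: [0.5962, 0.0622, 0.0125]
tool_rot: [-1.553, 1.57, -2.798]
force: [1.8, 0.6, -0.3]
grip_width: 0.0003
```

Call:
play_rows(
  deltas=[
    [-1.4, -0.5, 0, 0, 0, 0, 0],
    [-1.4, -0.5, 0, 0, 0, 0, 0],
    [0, 0, 0, 0, 0, 0, 0],
  ],
)

```text
clock: 11.08
position: [0.5935, 0.0613, 0.0125]
tool_rot: [-2.036, 1.571, 3.002]
force: [0.7, 0.3, -0.2]
grip_width: -0.0002
```

Call:
play_rows(
  deltas=[
    [-1.4, -0.5, 0, 0, 0, 0, 0],
    [-1.4, -0.5, 0, 0, 0, 0, 0],
    [0, 0, 0, 0, 0, 0, 0],
  ],
)

```text
clock: 11.45
position: [0.5927, 0.061, 0.013]
tool_rot: [1.544, 1.567, 0.3]
force: [10.9, 3.3, -2.0]
grip_width: 0.0
```

Call:
play_rows(
  deltas=[
    [-0.9, -0.3, 0, 0, 0, 0, 0],
    [-0.9, -0.3, 0, 0, 0, 0, 0],
    [0, 0, 0, 0, 0, 0, 0],
  ],
)

```text
clock: 11.82
position: [0.5924, 0.061, 0.0135]
tool_rot: [1.541, 1.564, 0.297]
force: [15.7, 5.0, -3.3]
grip_width: 0.0001
```

The bolt has come to a solid stop: 16 N steady, tool at holder y ≈ -45, which matches a finger half-thickness of about 11 mm from the tab face at -34. I'll back off and rise.

Call:
play_rows(
  deltas=[
    [5.7, 1.9, 0, 0, 0, 0, 0],
    [9.5, 3.2, 0, 0, 0, 0, 0],
    [14, 5, 0, 0, 0, 0, 0],
    [0, 0, 40, 0, 0, 0, 0],
    [0, 0, 50, 0, 0, 0, 0],
    [0, 0, 50, 0, 0, 0, 0],
    [40, 0, 30, 0, 0, 0, 0],
    [0, 0, 0, 0, 0, 0, 0],
  ],
)

```text
clock: 12.82
position: [0.661, 0.0698, 0.1846]
tool_rot: [1.387, 1.567, 0.142]
force: [0.3, 0.1, -1.4]
grip_width: -0.0001
```

```bash
python3 - <<'E'
from h import *
o=telemetry.observe();P=o['position'];print(o['clock'],P,o['force'])
a=save('scene','s8');b=save('side','d8');T=[]
for n,i,(x0,y0) in(('scene',a,(190,150)),('side',b,(200,130))):
    T.append(cv2.resize(i[y0:y0+150,x0:x0+140][:,:,::-1],(392,420),interpolation=cv2.INTER_CUBIC))
cv2.imwrite('pics/m8.png',np.hstack(T))
O=np.array([.5524,.0391]);u=np.array([-.3206,.9472]);v=np.array([-.9472,-.3206])
for n,im,roi in(('scene',a,(245,185,315,230)),('side',b,(277,205,320,257))):
    k,l,st,ce=cv2.connectedComponentsWithStats(brass(im,roi))
    for i in range(1,k):
        p=ce[i]+roi[:2];d=cast(n,[p],.0485)[0][:2]-O
        if st[i,4]>8 and abs(d@v)<.015: print(n,st[i,4],p.round(1),(d@u).round(4),(d@v).round(4))
E
```

```text
12.825 [0.66101486 0.06982263 0.18461536] [ 0.2907479   0.0879289  -1.35811928]
scene 37 [301.6 194.5] 0.1223 0.0026
scene 32 [286.4 197.6] 0.0921 0.0023
scene 19 [270.9 200.7] 0.0619 0.0022
scene 9 [254.  200.4] 0.0316 0.012
side 17 [294.8 223.3] 0.0601 0.0007
side 38 [298.9 236.3] 0.0906 0.0002
side 56 [303.6 249.9] 0.1205 0.0002
```

View pics/m8.png

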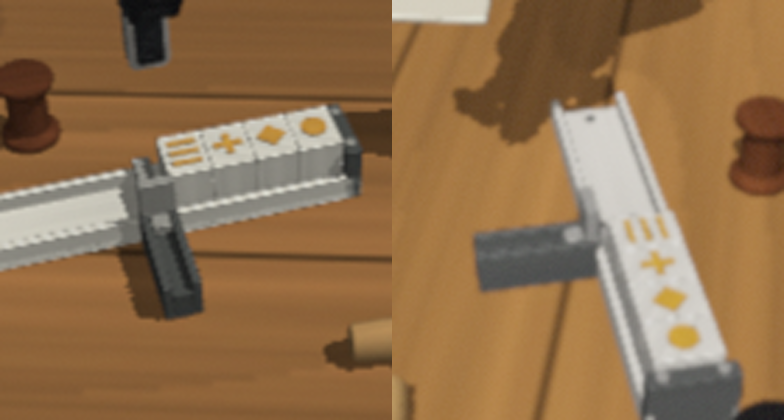

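The bolt tab is now up against the channel wall and its blade crosses behind the bars block. The row is home and upright, and the gripper is well clear. I'll let the arm settle and hand in.

Call:
play_rows(
  deltas=[
    [0, 0, 0, 0, 0, 0, 0],
    [0, 0, 0, 0, 0, 0, 0],
    [0, 0, 0, 0, 0, 0, 0],
  ],
)

```text
clock: 13.3
position: [0.658, 0.0698, 0.1822]
tool_rot: [-1.696, 1.57, -2.94]
force: [0.2, 0.2, 0.4]
grip_width: -0.0001
```

```bash
python3 -c "
from h import *
print(workorder.job_done())"
```

```text
the job is handed in; nothing more can be done
None
```

The job is handed in at 13.3 s. With the jaws shut, I pushed the row by block 4 alone until it stopped solid against the end stop at about 20 N. I then pushed the cross bolt in by its tab until it stopped solid at about 16 N, and lifted clear. No verdict was reported.

**Last checks:**
- **Blocks:** the scene camera put the marks of blocks 1–3 at 122, 92 and 62 mm, against 123, 93 and 63 mm home. The side camera read 1.5–2 mm lower (120.5, 90.6, 60.1 mm). Block 4's three-bar mark was only partly picked up in the last frame. It read about 33 mm after the push and looks flush behind block 3.
- **Bolt:** the tab is up against the channel wall, with the blade across behind block 4. I judged its travel from the solid stop and the pictures, not from a direct measurement.
- **Surroundings:** the spool looks where it was, as does the visible part of the mallet. The dye jar was mostly outside the last crop, and I didn't measure any of the three. The tool is clear, with force near zero.

**What disagreed:**
- The visible fingertips were about 27 mm above the reported TCP height. Two camera views showed it, and so did the lack of contact when the reported height was below the channel floor. I set the working heights from the pictures.
- The channel width measured about 49–50 mm against the 53 mm given. The two cameras also differed by about 2 mm across the channel, with the blocks at y of roughly 0 to +2.5 mm.

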